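# Lock the bucket link with its hitch pin

### The job

Take the hitch pin out of the plywood rack, search gently for the cross hole in the stand's shaft, push the pin fully home with its wire loop facing the shaft's free end, and then swing the loop over the shaft end until it snaps shut under the shaft. Do not force anything (40 N on the shaft is too much), leave the wrench and the screwdriver where they are, and let go.

Things in the scene. Friction and masses are not known exactly. Their poses are not given: they have to be found in the camera images.
- hitch_pin: Steel hitch pin with a wire loop, about 0.1 kg (varies), upright in the middle hole of the rack. Origin: centre of its collar's underside; z up along the pin; the loop points to its -x. Below the origin a round shank 10 mm thick, 38 mm long, its tip chamfered to 8 mm over the last 2.5 mm. Above: collar 20 mm diameter, 5 mm high, and a neck 12 mm thick.
- pin_grip (a point): Middle of the pin's flat-sided grip block, 31 mm above the pin's origin: 12 mm wide along the pin's y, 18 mm along x, 28 mm high (17 to 45 mm above the origin). Take it from above, fingers closing along the pin's y.
- loop (a joint): Angle of the sprung wire loop: 0 = open at its stop, where it starts, pointing to the pin's -x and 19 deg above level; 1.9 rad = shut, pointing straight down. A U of 4 mm wire, 34 mm clear between the legs, cross bar 42 mm from the hinge. An over-centre spring holds it open below 0.95 rad and throws it shut by itself beyond; this takes about 4 N on the cross bar.
- loop_hinge (a point): Middle of the loop's hinge axis, which runs along the pin's y: 7 mm to -x of the pin's axis and 8 mm above the pin's origin. The loop swings outward and down about it.
- loop_end (a point): Middle of the loop's cross bar (centre of the 4 mm wire); moves with the loop.
- rack: Plywood pin rack fixed to the bench, a block 70 x 110 x 46 mm (x, y, z) with three upright through holes 12.5 mm across, 36 mm apart along its y; the pin stands in the middle one with its collar on the block, the outer two are empty. Origin: centre of its underside.
- stand: Fixed steel and brass stand with a level steel shaft along its x, axis 95 mm above the bench; the free end points to the stand's -x, towards the robot. Origin: on the bench below the middle of the range of the shaft's cross hole; z up. From 44 mm to +x of the origin a copper link and uprights begin, up to 120 mm high, 32 mm to either side (the link 60 mm on -y).
- hole_mid (a point): Fixed point on the stand, not on the shaft: on the shaft's top line (107 mm above the bench) at the middle of the hole's range. The shaft has end float: it slides along the stand's x against about 6 N of drag and starts anywhere within 12 mm either side of the middle, so the hole lies up to 12 mm to -x or +x of this point. That is not measured: feel or look for it.
- shaft_line (a point): Fixed point on the stand, on the shaft's axis below hole_mid. The shaft is 24 mm thick, round, but 24 mm square around the hole, its top level. The upright cross hole goes right through it: 12 mm diameter, 1 mm chamfer, 20 mm from the shaft's free end, on the stand's y = 0. With the pin fully home its collar rests on the shaft's top (pin origin 107 mm above the bench).
- wrench: Steel open wrench lying on the bench, origin under its middle: a bystander.
- screwdriver: Red-handled screwdriver lying on the bench: a bystander.

How it is judged:
By the outcome, as a careful person would: the job done as asked, in the order asked, and still so for the second after the job is handed in, with the robot touching nothing.
It also fails if it takes over 72 s, if anything falls off the work surface, if the arm or the gripper's body presses on something with over 40 N, if the wrist force passes 120 N, or if a joint passes its speed limit or range.

### The arm

A 6-joint arm with a two-finger parallel gripper is mounted at the origin on the work surface. World frame = base frame: x ahead of the robot, y to its left, z up, the work surface at z = 0. Lengths are in m, angles in rad, forces in N, time in s.
With the tool pointing down it reaches from about 0.35 to 0.925 m from the base axis. Payload 6.4 kg.
Tool frame: the origin (TCP) lies at the very end of the fingers, on their centre line; the grasp point (between the pads) lies 19 mm behind it; x points along the fingers, z is the direction in which the jaws open and shut, and the axes are right-handed (so a half turn about x gives the same grasp; the last joint's range is limited). The gripper opens to 94 mm and grips with 3 to 60 N. Pads are 16 mm wide; open, the fingers measure 119 mm over their backs; the gripper's body (75 mm by 177 mm) begins 78 mm behind the grasp point.
Start: joints at [-1.516, 0.245, 1.558, -0, 1.339, -0.174], TCP at [0.147, -0.633, 0.205] pointing down, gripper open.
Joint ranges: [-3.13, 3.13], [-1.02, 2.26], [0.13, 2.54], [-0.95, 4.09], [0.21, 2.88], [-2.74, 2.74]. Speed limits (rad/s): [2.57, 2.57, 3.14, 3.14, 3.14, 3.14].

### API

Orientations are given as [roll, pitch, yaw] about the fixed x, y, z axes, in that order (R = Rz(yaw) Ry(pitch) Rx(roll)).
In Python, from plant import manip gives the robot as it stands.
- The arm moves only by the tool jog_arm, never from a script. Its argument "series" is a list of rows, each a list of 7 numbers: the shift along the tool's x, y, z in cm, then the turn, a rotation vector about the tool's x, y, z in degrees, then the opening, from 0 (shut) to 1 (fully open). A call has 1 to 12 rows; each row is the pose to reach, as a shift and turn from the pose measured when the call began, along the tool's axes at that moment; what a row does not reach only later rows make up. A row lasts 1/10 s, in which the tool goes at most 50 mm and 8.59 degrees, less where a joint would pass 70% of its speed; a pose out of reach is approached as far as the arm can. A call with a gripper value outside its range is refused whole. The fingers move at their own pace and stop on an object; "newtons" is the grip in N (left out, the last holds). Time passes only in rows, so rows that repeat a pose let the fingers close. It gives the time, the measured TCP pose, the force and the opening at its end, in the units of the state.
- manip.get_obs(): the state, without advancing time (a new reading comes with each control period).
- manip.snapshot(name): name is "scene" or "side" or "wrist"; returns the picture (480x640x3 uint8, blue, green, red); there is no depth.
- manip.get_calibration(name): a dict with "K" (3x3 intrinsics, pixels), "world_to_cam" (4x4, takes a point from world to camera coordinates); the wrist camera has in their place "mount" (4x4, takes a point from camera to tool coordinates, whose origin is the TCP and whose axes are the tool frame's). Camera axes: x right, y down, z forward; pixel columns grow to the right and rows downward; lengths in m; the calibration is good to about 2 mm. A picture is of the moment at which its call begins: read the wrist's pose just before it. get_calibration takes no time and is no camera call.
- manip.finish_job(): hands the job in, once; it reports no verdict.
The state is a dict: "time": time; "qpos": joint angles; "dq": joint speeds; "joint_efforts": joint torques, N m; "tcp_pos": TCP position; "ee_rot": TCP orientation; "ft_force": force on the tool from outside, world axes, zero at the start; "moment": the same for the moment, N m; "opening": opening from 0.0 (shut) to 1.0 (fully open).
Only numpy, scipy, OpenCV 4.12 (cv2) and the standard library are available. Lean on these libraries where they do the work, as an engineer would, in place of code of your own. Each camera call takes 0.05 s, during which the arm holds its last target. There are 200 camera calls.

## Working session

There is one attempt and no reset: what is moved stays moved. The work goes in short steps, Python scripts to look and compute and a tool call to move; the robot and the scene stay as the last step left them, time stands still between calls to the robot, and variables do not carry over. Pictures are saved under pics/ and viewed, about 8 in all and at most 12, crops included, and the job is handed in when it is done.

Besides the shell and the picture viewer there is one more tool, called after "Call:" as name(argument=value, ...), one argument or row to a line, values as JSON. jog_arm: Moves the arm, as the interface text tells. Its arguments: {"type":"object","properties":{"series":{"type":"array"},"newtons":{"type":"number"}},"required":["series"]}

```bash
ls; mkdir -p pics
python3 - <<'E'
from plant import manip
import cv2,numpy as np
np.set_printoptions(precision=4,suppress=True)
o=manip.get_obs()
print(o)
for n in ("scene","side"):
    cv2.imwrite(f"pics/{n}0.png",manip.snapshot(n)); c=manip.get_calibration(n); print(n,c)
print(manip.get_calibration("wrist"))
E
```

```text
pics
{'time': 0.0, 'qpos': array([-1.5161,  0.2458,  1.559 , -0.    ,  1.3387, -0.1741]), 'dq': array([-0.0008, -0.0003,  0.0017, -0.0016,  0.0005,  0.0022]), 'joint_efforts': array([ -0.0005, -41.5843, -31.4601,   0.0684,   0.0333,  -0.0001]), 'tcp_pos': array([ 0.1474, -0.6325,  0.2044]), 'ee_rot': array([2.9901, 1.5689, 1.6481]), 'ft_force': array([-0.0048, -0.3005, -0.2611]), 'moment': array([-0.0379,  0.0512, -0.013 ]), 'opening': 0.9974359571467705}
scene {'K': array([[520.3408,   0.    , 317.2151],
       [  0.    , 520.3408, 236.8442],
       [  0.    ,   0.    ,   1.    ]]), 'world_to_cam': array([[ 0.3617,  0.9322,  0.0151, -0.1892],
       [ 0.6753, -0.2508, -0.6936, -0.2911],
       [-0.6428,  0.2611, -0.7202,  1.0408],
       [ 0.    ,  0.    ,  0.    ,  1.    ]])}
side {'K': array([[469.3786,   0.    , 316.301 ],
       [  0.    , 469.3786, 241.2425],
       [  0.    ,   0.    ,   1.    ]]), 'world_to_cam': array([[ 0.8481, -0.5297,  0.01  , -0.4639],
       [-0.3857, -0.6304, -0.6737,  0.2642],
       [ 0.3632,  0.5675, -0.7389,  0.539 ],
       [ 0.    ,  0.    ,  0.    ,  1.    ]])}
{'K': array([[383.0416,   0.    , 327.6507],
       [  0.    , 383.0416, 233.9078],
       [  0.    ,   0.    ,   1.    ]]), 'mount': array([[-0.0015, -0.281 ,  0.9597, -0.1782],
       [ 0.0004, -0.9597, -0.281 ,  0.0832],
       [ 1.    , -0.    ,  0.0015, -0.0001],
       [ 0.    ,  0.    ,  0.    ,  1.    ]])}
```

View pics/scene0.png

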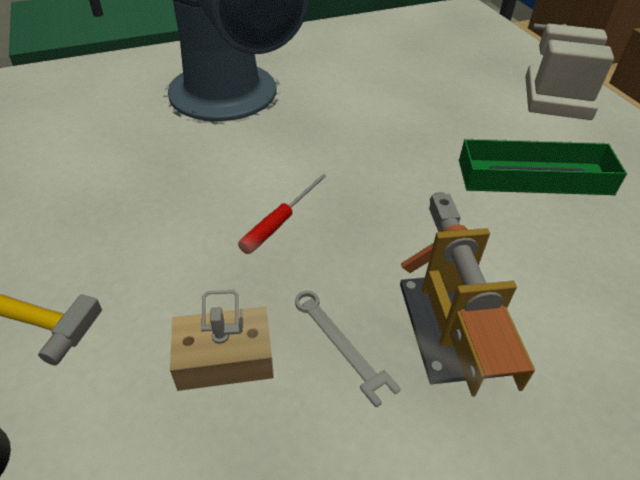

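View pics/side0.png

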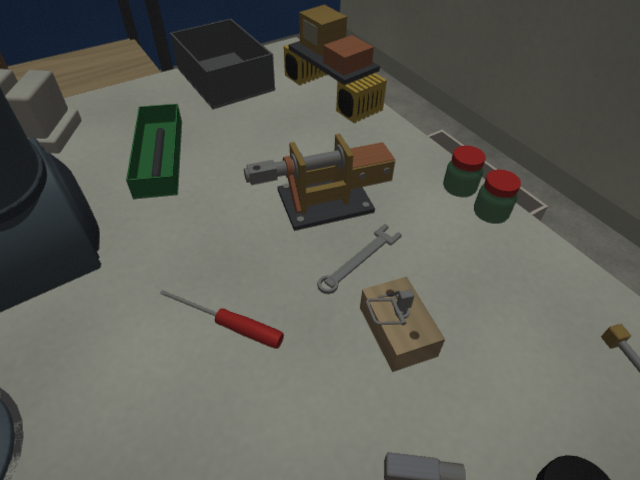

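The scene view shows the rack around (220,340), with the pin at about (218,325) and its loop towards the robot. The shaft's free end is at about (440,200), with the hole visible near (444,203). The side view shows the rack at about (400,320) and the shaft end at about (250,173). I'll enlarge these areas in one mosaic.

Run:
```python
import cv2,numpy as np
a=cv2.imread("pics/scene0.png");b=cv2.imread("pics/side0.png")
def crop(i,x,y,w,h): 
    r=cv2.resize(i[y:y+h,x:x+w],(400,300),interpolation=cv2.INTER_CUBIC)
    s=400/w
    for k in range(0,w,10):
        cv2.line(r,(int(k*s),0),(int(k*s),8 if (x+k)%50 else 20),(0,0,255),1)
        if (x+k)%20==0: cv2.putText(r,str(x+k),(int(k*s),18),0,.35,(255,0,0),1)
    for k in range(0,h,10):
        cv2.line(r,(0,int(k*s)),(8,int(k*s)),(0,0,255),1)
        if (y+k)%20==0: cv2.putText(r,str(y+k),(8,int(k*s)),0,.35,(255,0,0),1)
    return r
m=np.vstack([np.hstack([crop(a,160,280,120,90),crop(a,400,180,120,90)]),np.hstack([crop(b,340,270,120,90),crop(b,230,130,120,90)])])
cv2.imwrite("pics/m0.png",m)
```

```text
(no output)
```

View pics/m0.png

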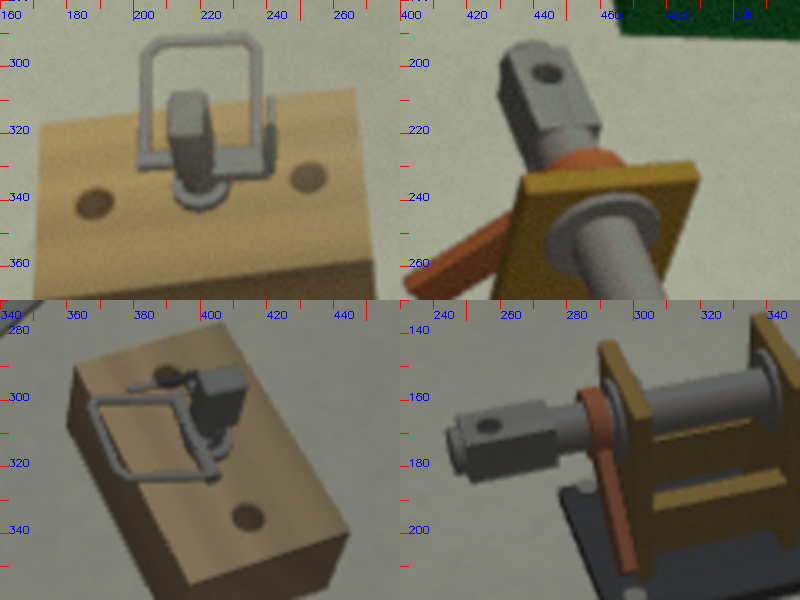

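```bash
cat > h.py <<'E'
from plant import manip
import cv2,numpy as np
from scipy.spatial.transform import Rotation as R
np.set_printoptions(precision=4,suppress=True)
def ray(n,uv,obs=None):
    c=manip.get_calibration(n)
    d=np.linalg.inv(c["K"])@[uv[0],uv[1],1]
    if n=="wrist":
        T=np.eye(4);T[:3,:3]=R.from_euler("xyz",obs["ee_rot"]).as_matrix();T[:3,3]=obs["tcp_pos"];T=T@c["mount"]
    else: T=np.linalg.inv(c["world_to_cam"])
    return T[:3,3],T[:3,:3]@d
def at(n,uv,z,obs=None):
    p,d=ray(n,uv,obs); return p+d*(z-p[2])/d[2]
def proj(n,P,obs=None):
    c=manip.get_calibration(n)
    if n=="wrist":
        T=np.eye(4);T[:3,:3]=R.from_euler("xyz",obs["ee_rot"]).as_matrix();T[:3,3]=obs["tcp_pos"];T=np.linalg.inv(T@c["mount"])
    else: T=c["world_to_cam"]
    q=c["K"]@(T@np.append(P,1))[:3]; return q[:2]/q[2]
def togo(p,rv=None,obs=None):
    "shift (cm, tool axes) and turn (deg) from current pose to TCP p, matrix rv"
    o=obs or manip.get_obs(); M=R.from_euler("xyz",o["ee_rot"])
    s=M.inv().apply(np.array(p)-o["tcp_pos"])*100
    return s,(M.inv()*rv).as_rotvec(degrees=True) if rv is not None else None
def down(yaw):
    "tool x down; tool z along (cos yaw, sin yaw)"
    z=np.array([np.cos(yaw),np.sin(yaw),0]);x=np.array([0,0,-1.]);return R.from_matrix(np.c_[x,np.cross(z,x),z])
E
python3 - <<'E'
from h import *
for nm,uvs,uvd,z in [("holeA",(188.5,341.2),(390.1,291.9),.046),("holeB",(252.7,333.1),(414.4,335.1),.046),("block",(216.4,313.9),(406.6,293.7),.091),("shole",(444.1,202.2),(256.7,167.8),.107)]:
    print(nm,at("scene",uvs,z),at("side",uvd,z))
for nm,uv,z in [("u1l",(437.5,233.4),.12),("u1r",(489.1,228.9),.12),("u2l",(460,288),.12),("u2r",(515,283),.12)]: print(nm,at("scene",uv,z))
o=manip.get_obs();print(R.from_euler("xyz",o["ee_rot"]).as_matrix())
E
```

```text
holeA [ 0.5851 -0.18    0.046 ] [ 0.6001 -0.1102  0.046 ]
holeB [ 0.6001 -0.1096  0.046 ] [ 0.584 -0.182  0.046]
block [ 0.593  -0.1443  0.091 ] [ 0.5911 -0.1467  0.091 ]
shole [0.5373 0.1658 0.107 ] [0.5355 0.1625 0.107 ]
u1l [0.5932 0.1208 0.12  ]
u1r [0.6079 0.1817 0.12  ]
u2l [0.6721 0.1019 0.12  ]
u2r [0.6869 0.1607 0.12  ]
[[-0.0001  0.9739  0.2268]
 [ 0.0017  0.2268 -0.9739]
 [-1.      0.0003 -0.0017]]
```

Run:
```python
from h import *
for n,a,b in [("scene",(203.5,294.4),(238.6,293.5)),("side",(367.9,301.5),(376,322.5))]:
    p,q=at(n,a,.068),at(n,b,.068); print(n,p,q,np.degrees(np.arctan2((q-p)[1],(q-p)[0])),np.linalg.norm(q-p))
    m=(p+q)/2; print("dir pin->bar",m, np.degrees(np.arctan2(-(m[1]+.1454),.5923-m[0])))
for yd in (-90,-96,-103):
    print(yd,togo([.5923,-.1454,.20],down(np.radians(yd))))
```

```text
scene [ 0.5438 -0.1505  0.068 ] [ 0.5567 -0.1122  0.068 ] 71.31620320436876 0.04046978026395554
dir pin->bar [ 0.5502 -0.1313  0.068 ] -18.484503707366372
side [ 0.5529 -0.1185  0.068 ] [ 0.5424 -0.1503  0.068 ] -108.21444372490406 0.033452666406596596
dir pin->bar [ 0.5476 -0.1344  0.068 ] -13.848978869848457
-90 (array([  0.5272,  54.3785, -37.3495]), array([13.1099, -0.0987, -0.0065]))
-96 (array([  0.5272,  54.3785, -37.3495]), array([19.1099, -0.0992, -0.0013]))
-103 (array([  0.5272,  54.3785, -37.3495]), array([26.1099, -0.0995,  0.0048]))
```

Call:
jog_arm(
  series=[
    [1,54.4,-37.3,30,0,0,1],
    [1,54.4,-37.3,30,0,0,1],
    [1,54.4,-37.3,30,0,0,1],
    [1,54.4,-37.3,30,0,0,1],
    [1,54.4,-37.3,30,0,0,1],
    [1,54.4,-37.3,30,0,0,1],
    [1,54.4,-37.3,30,0,0,1],
    [1,54.4,-37.3,30,0,0,1],
    [1,54.4,-37.3,30,0,0,1],
    [1,54.4,-37.3,30,0,0,1],
    [1,54.4,-37.3,30,0,0,1],
    [1,54.4,-37.3,30,0,0,1],
  ],
)

```text
time: 1.3
tcp_pos: [0.5529, -0.1883, 0.1959]
ee_rot: [-2.588, 1.569, 1.83]
ft_force: [0.3, -0.2, 1.2]
opening: 1.0
```

Run:
```python
from h import *
print(togo([.5923,-.1454,.20],down(np.radians(-107))))
```

```text
(array([-0.4077,  2.5198, -5.2523]), array([ 0.1125, -0.0918,  0.0569]))
```

Call:
jog_arm(
  series=[
    [0,2.5,-5.25,0,0,0,1],
    [0,2.5,-5.25,0,0,0,1],
    [0,2.5,-5.25,0,0,0,1],
    [0,2.5,-5.25,0,0,0,1],
  ],
)

```text
time: 1.7
tcp_pos: [0.5914, -0.146, 0.1955]
ee_rot: [-2.119, 1.568, 2.298]
ft_force: [-0.2, 0.2, -0.5]
opening: 1.0
```

Run:
```python
from h import *
o=manip.get_obs(); i=manip.snapshot("wrist"); print(o["tcp_pos"])
c=[proj("wrist",p,o) for p in ([.5923,-.1454,.091],[.5851,-.18,.046],[.6001,-.1097,.046])];print(c)
u,v=c[0].astype(int); x,y=max(0,u-160),max(0,v-120)
print(x,y); r=cv2.resize(i[y:y+240,x:x+320],(800,600),interpolation=cv2.INTER_CUBIC)
cv2.imwrite("pics/w1.png",r)
```

```text
[ 0.5914 -0.146   0.1955]
[array([327.0246, 233.2705]), array([367.1649, 215.444 ]), array([285.8816, 222.1291])]
167 113
```

View pics/w1.png

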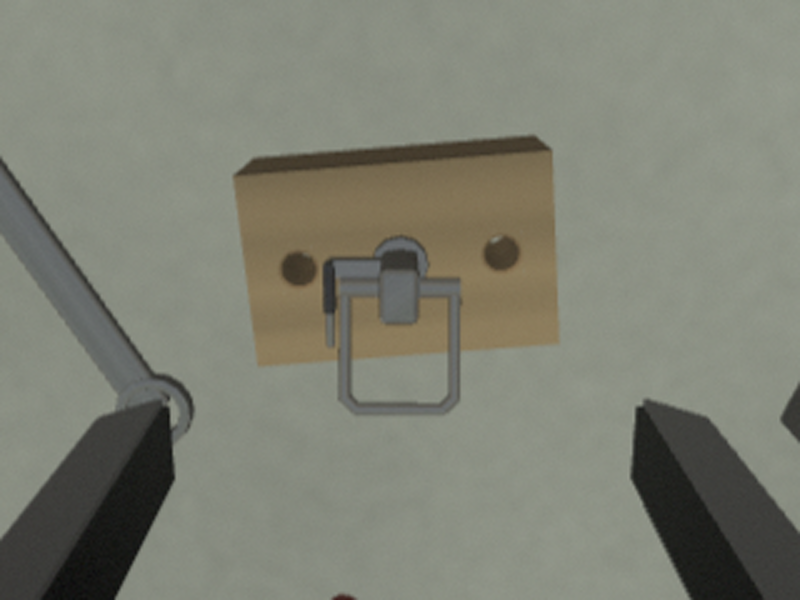

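Run:
```python
from h import *
o=manip.get_obs()
def tri(a,b):
    A=np.c_[a[1],-b[1]]; s=np.linalg.lstsq(A,b[0]-a[0],rcond=None)[0]
    P,Q=a[0]+s[0]*a[1],b[0]+s[1]*b[1]; return (P+Q)/2,np.linalg.norm(P-Q)
c,s=np.cos(np.radians(-17)),np.sin(np.radians(-17))
for n,a,b in [("elbow",(241,331),(299,219)),("darkend",(241,317.5),(299,238)),("tip",(241.3,309),(299,251))]:
    p,e=tri(ray("scene",a),ray("wrist",b,o)); d=p-[.5923,-.1454,.046]
    print(n,p,e,"pin frame",[c*d[0]+s*d[1],-s*d[0]+c*d[1],d[2]])
print("block", at("wrist",(167+399/2.5,113+297/2.5),.091,o))
for u,v in [(299,269),(501,253)]: print(at("wrist",(167+u/2.5,113+v/2.5),.046,o))
print(at("wrist",(167+399.5/2.5,113+407/2.5),.068,o))
```

```text
elbow [ 0.6022 -0.1234  0.0598] 0.001597626972383534 pin frame [np.float64(0.003049681054571927), np.float64(0.02398955490411618), np.float64(0.01381645269321198)]
darkend [ 0.5872 -0.1188  0.0634] 0.0014306792316823083 pin frame [np.float64(-0.012616048098305), np.float64(0.02396355112928375), np.float64(0.017407881207588974)]
tip [ 0.5763 -0.1153  0.0638] 0.001290617777598036 pin frame [np.float64(-0.024079601162277676), np.float64(0.024095067541987557), np.float64(0.017844572839342723)]
block [ 0.5934 -0.1459  0.091 ]
[ 0.6011 -0.1112  0.046 ]
[ 0.586  -0.1809  0.046 ]
[ 0.5494 -0.1325  0.068 ]
```

Run:
```python
from h import *
print(togo([.593,-.1457,.068],down(np.radians(-107))))
```

```text
(array([12.7628,  0.1699, -0.1087]), array([ 0.0287, -0.074 ,  0.0988]))
```

Call:
jog_arm(
  newtons=40,
  series=[
    [4,0.15,-0.1,0,0,0,0.9],
    [8,0.15,-0.1,0,0,0,0.85],
    [10.5,0.15,-0.1,0,0,0,0.85],
    [12,0.15,-0.1,0,0,0,0.85],
    [12.6,0.15,-0.1,0,0,0,0.85],
    [12.75,0.15,-0.1,0,0,0,0.85],
    [12.75,0.15,-0.1,0,0,0,0.85],
  ],
)

```text
time: 2.45
tcp_pos: [0.5936, -0.1465, 0.0696]
ee_rot: [2.608, 1.57, 0.74]
ft_force: [0.3, 0.1, 0.1]
opening: 0.847
```

Call:
jog_arm(
  series=[
    [0,0,0,0,0,0,0.5],
    [0,0,0,0,0,0,0.3],
    [0,0,0,0,0,0,0.2],
    [0,0,0,0,0,0,0],
    [0,0,0,0,0,0,0],
    [0,0,0,0,0,0,0],
    [0,0,0,0,0,0,0],
    [0,0,0,0,0,0,0],
    [0,0,0,0,0,0,0],
    [0,0,0,0,0,0,0],
  ],
)

```text
time: 3.45
tcp_pos: [0.5936, -0.1464, 0.0695]
ee_rot: [2.652, 1.57, 0.784]
ft_force: [0.3, -0.3, -1.4]
opening: 0.126
```

Call:
jog_arm(
  series=[
    [-1,0,0,0,0,0,0],
    [-3,0,0,0,0,0,0],
    [-6,0,0,0,0,0,0],
    [-10,0,0,0,0,0,0],
    [-13,0,0,0,0,0,0],
    [-15,0,0,0,0,0,0],
    [-15,0,0,0,0,0,0],
  ],
)

```text
time: 4.15
tcp_pos: [0.5953, -0.1473, 0.224]
ee_rot: [1.574, 1.563, -0.293]
ft_force: [0.2, -1.0, -0.4]
opening: 0.128
```

Run:
```python
from h import *
o=manip.get_obs();print(o["ft_force"],o["tcp_pos"])
# hover so that camera sees the hole: TCP over hole offset
print(togo([.5364,.1645,.215],down(np.radians(-104))))
for P in ([.5364,.1645,.107],): 
    print(P)
```

```text
[ 0.2402 -0.9514 -0.368 ] [ 0.5953 -0.1473  0.224 ]
(array([  0.7802, -14.7528, -28.1   ]), array([-2.9937,  0.0104, -0.4586]))
[0.5364, 0.1645, 0.107]
```

Call:
jog_arm(
  series=[
    [0.8,-19.7,-28,-3,0,-0.4,0],
    [0.8,-19.7,-28,-3,0,-0.4,0],
    [0.8,-19.7,-28,-3,0,-0.4,0],
    [0.8,-19.7,-28,-3,0,-0.4,0],
    [0.8,-19.7,-28,-3,0,-0.4,0],
    [0.8,-19.7,-28,-3,0,-0.4,0],
    [0.8,-19.7,-28,-3,0,-0.4,0],
    [0.8,-19.7,-28,-3,0,-0.4,0],
    [0.8,-19.7,-28,-3,0,-0.4,0],
    [0.8,-19.7,-28,-3,0,-0.4,0],
    [0.8,-19.7,-28,-3,0,-0.4,0],
    [0.8,-19.7,-28,-3,0,-0.4,0],
  ],
)

```text
time: 5.35
tcp_pos: [0.4892, 0.1769, 0.2142]
ee_rot: [1.131, 1.57, -0.686]
ft_force: [-0.1, -0.2, -1.8]
opening: 0.125
```

Run:
```python
from h import *
o=manip.get_obs(); i=manip.snapshot("wrist"); print(o["tcp_pos"],o["ee_rot"],o["dq"].max())
c=proj("wrist",[.5364,.1645,.107],o);print(c)
x,y=200,80; print(proj("wrist",o["tcp_pos"]-[0,0,.0615],o))
r=cv2.resize(i[y:y+240,x:x+320],(800,600),interpolation=cv2.INTER_CUBIC)
cv2.imwrite("pics/w2.png",r)
```

```text
[0.4892 0.1769 0.2142] [ 1.131   1.5699 -0.686 ] 0.004729898374423661
[328.6271 170.2505]
[327.9872 252.818 ]
```

View pics/w2.png

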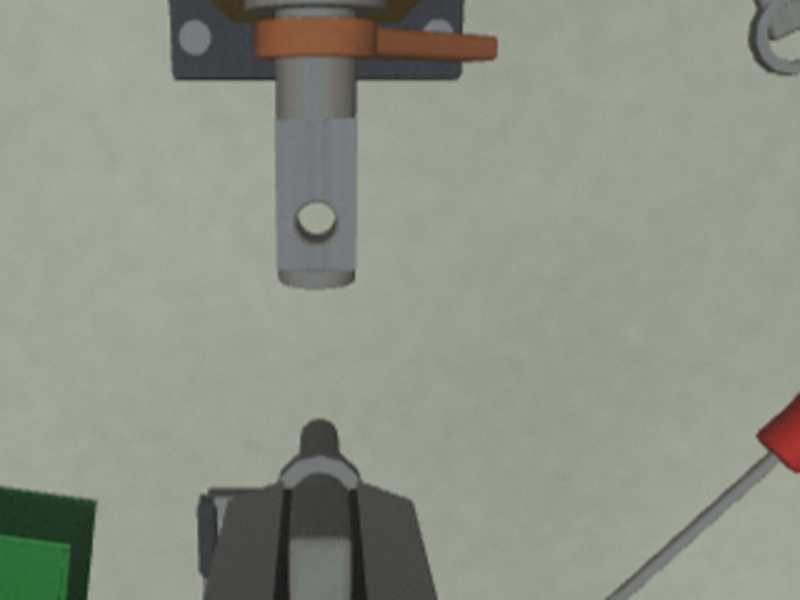

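Run:
```python
from h import *
o=manip.get_obs()
h=at("wrist",(326.4,168.8),.107,o); t=at("wrist",(200+319/2.5,80+431/2.5),o["tcp_pos"][2]-.0615,o)
print("hole",h,"tip",t,"tip-tcp",t-o["tcp_pos"])
# shaft edge direction
a=at("wrist",(200+316/2.5,80+118/2.5),.107,o);print("shaft yaw",np.degrees(np.arctan2(a[1]-h[1],a[0]-h[0])))
e1,e2=at("wrist",(200+275/2.5,80+120/2.5),.107,o),at("wrist",(200+356/2.5,80+118/2.5),.107,o);print(np.degrees(np.arctan2(*(e1-e2)[1::-1])), np.linalg.norm(e1-e2), np.linalg.norm(a-h))
f=at("wrist",(200+316/2.5,80+272/2.5),.107,o);print("end",np.linalg.norm(f-h))
M=R.from_euler("xyz",o["ee_rot"])
print(M.inv().apply(h-t)*100, M.inv().apply(h-o["tcp_pos"])*100,M.as_matrix())
```

```text
hole [0.5378 0.166  0.107 ] tip [0.4895 0.1773 0.1528] tip-tcp [ 0.0004  0.0002 -0.0615]
shaft yaw -14.119690326286596
77.29464312306321 0.02328676797879412 0.02965477187725101
end 0.014902514880406026
[ 4.5854  4.9534 -0.0864] [10.7354  4.9777 -0.1143] [[ 0.0009  0.9699 -0.2435]
 [-0.0005 -0.2435 -0.9699]
 [-1.      0.0009  0.0003]]
```

Call:
jog_arm(
  series=[
    [0,3,-0.1,0,0,0,0],
    [0,4.95,-0.1,0,0,0,0],
    [1.5,4.95,-0.1,0,0,0,0],
    [3,4.95,-0.1,0,0,0,0],
    [4,4.95,-0.1,0,0,0,0],
    [4,4.95,-0.1,0,0,0,0],
    [4,4.95,-0.1,0,0,0,0],
  ],
)

```text
time: 6.1
tcp_pos: [0.5368, 0.1662, 0.1739]
ee_rot: [0.122, 1.57, -1.695]
ft_force: [0.1, -0.4, -1.6]
opening: 0.125
```

Run:
```python
from h import *
o=manip.get_obs(); i=manip.snapshot("wrist"); M=R.from_euler("xyz",o["ee_rot"])
print(o["tcp_pos"],o["ft_force"],M.inv().apply(np.array([.5378,.166,.107])-o["tcp_pos"]-[.0004,.0002,-.0615])*100, M.as_matrix()[2])
x,y=240,160
a=cv2.resize(i[y:y+120,x:x+160],(800,600),interpolation=cv2.INTER_CUBIC)
cv2.imwrite("pics/w3.png",a)
```

```text
[0.5368 0.1662 0.1739] [ 0.0868 -0.3962 -1.644 ] [0.5399 0.0711 0.0218] [-1.      0.0001  0.0006]
```

View pics/w3.png

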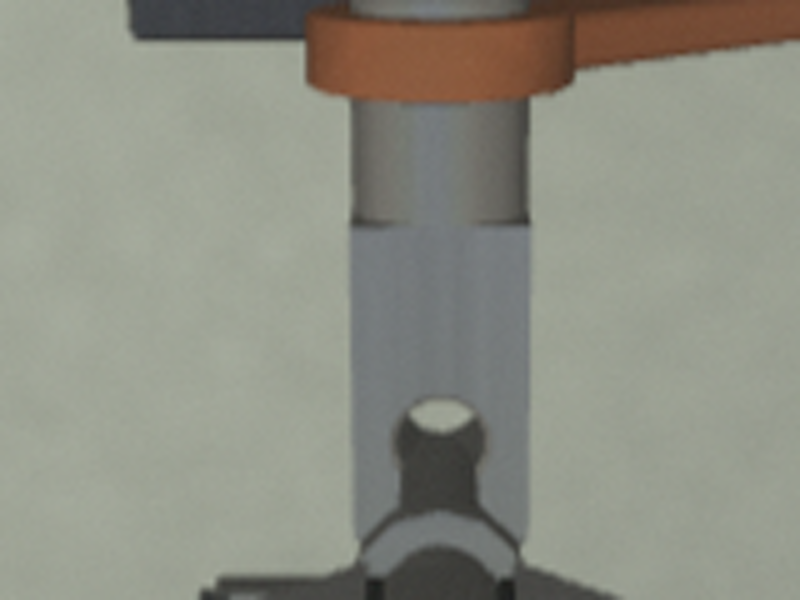

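Call:
jog_arm(
  series=[
    [0.2,0.07,0.02,0,0,0,0],
    [0.4,0.07,0.02,0,0,0,0],
    [0.6,0.07,0.02,0,0,0,0],
    [0.8,0.07,0.02,0,0,0,0],
    [1.0,0.07,0.02,0,0,0,0],
    [1.0,0.07,0.02,0,0,0,0],
  ],
)

```text
time: 6.75
tcp_pos: [0.5377, 0.1658, 0.1642]
ee_rot: [0.982, 1.57, -0.834]
ft_force: [-0.4, 0.3, -1.5]
opening: 0.124
```

Call:
jog_arm(
  series=[
    [0.4,0,0,0,0,0,0],
    [0.8,0,0,0,0,0,0],
    [1.2,0,0,0,0,0,0],
    [1.2,0,0,0,0,0,0],
  ],
)

```text
time: 7.15
tcp_pos: [0.5371, 0.1657, 0.1512]
ee_rot: [-0.832, 1.569, -2.649]
ft_force: [-0.3, -0.0, -2.2]
opening: 0.123
```

Run:
```python
from h import *
o=manip.get_obs();print(o["tcp_pos"],o["ft_force"],o["moment"])
```

```text
[0.5371 0.1657 0.1512] [-0.3181 -0.0094 -2.2141] [ 0.0075 -0.0161 -0.0699]
```

Call:
jog_arm(
  series=[
    [0.4,0,0,0,0,0,0],
    [0.8,0,0,0,0,0,0],
    [1.2,0,0,0,0,0,0],
    [1.6,0,0,0,0,0,0],
    [1.8,0,0,0,0,0,0],
    [1.9,0,0,0,0,0,0],
  ],
)

```text
time: 7.75
tcp_pos: [0.537, 0.1657, 0.1318]
ee_rot: [-0.892, 1.569, -2.709]
ft_force: [-0.2, 1.0, -1.2]
opening: 0.124
```

Call:
jog_arm(
  series=[
    [0.1,0,0,0,0,0,0],
    [0.15,0,0,0,0,0,0],
    [0.15,0,0,0,0,0,0],
  ],
)

```text
time: 8.05
tcp_pos: [0.5371, 0.1657, 0.1305]
ee_rot: [-0.84, 1.569, -2.656]
ft_force: [0.8, 0.6, -1.7]
opening: 0.124
```

Call:
jog_arm(
  series=[
    [0.04,0,0,0,0,0,0],
    [0.08,0,0,0,0,0,0],
    [0.12,0,0,0,0,0,0],
  ],
)

```text
time: 8.35
tcp_pos: [0.5373, 0.1657, 0.1303]
ee_rot: [-0.688, 1.569, -2.505]
ft_force: [-3.3, -1.5, 7.1]
opening: 0.126
```

Contact force is about 9 N up at z = 0.1303, where I expected 0.1305, so the collar is seated. I'll release and rise.

Call:
jog_arm(
  series=[
    [0,0,0,0,0,0,0.3],
    [0,0,0,0,0,0,0.3],
    [0,0,0,0,0,0,0.3],
    [0,0,0,0,0,0,0.3],
    [-0.5,0,0,0,0,0,0.3],
    [-1.5,0,0,0,0,0,0.3],
    [-3.5,0,0,0,0,0,0.3],
    [-5.5,0,0,0,0,0,0.3],
    [-5.5,-2,0,0,0,0,0],
    [-5.5,-4.5,0,0,0,0,0],
    [-5.5,-4.5,0,0,0,0,0],
    [-5.5,-4.5,0,0,0,0,0],
  ],
)

```text
time: 9.55
tcp_pos: [0.4942, 0.1768, 0.1863]
ee_rot: [0.954, 1.57, -0.862]
ft_force: [-0.4, -0.8, 0.4]
opening: 0.012
```

Run:
```python
from h import *
o=manip.get_obs(); i=manip.snapshot("side"); s=manip.snapshot("scene"); print(o["tcp_pos"],o["ft_force"])
a=cv2.resize(i[110:230,220:320],(400,480),interpolation=cv2.INTER_CUBIC)
b=cv2.resize(s[150:270,390:490],(400,480),interpolation=cv2.INTER_CUBIC)
cv2.imwrite("pics/c1.png",np.hstack([a,b]))
x=np.array([np.cos(np.radians(-14)),np.sin(np.radians(-14)),0])
P=np.array([.5378,.166,0])-.0467*x; P[2]=.1307
print(P,togo(P,down(np.radians(-104))))
```

```text
[0.4942 0.1768 0.1863] [-0.3633 -0.7753  0.3598]
[0.4925 0.1773 0.1307] (array([ 5.5205, -0.2239, -0.0283]), array([-0.0831,  0.0453, -0.0083]))
```

View pics/c1.png

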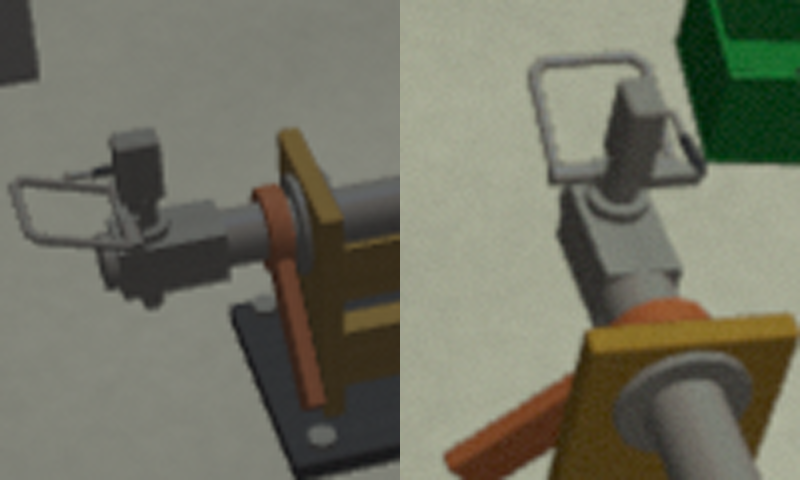

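Call:
jog_arm(
  newtons=10,
  series=[
    [2,-0.1,0,0,0,0,0],
    [4,-0.1,0,0,0,0,0],
    [5,-0.1,0,0,0,0,0],
    [5.4,-0.1,0,0,0,0,0],
    [5.8,-0.1,0,0,0,0,0],
    [6.2,-0.1,0,0,0,0,0],
    [6.5,-0.1,0,0,0,0,0],
  ],
)

```text
time: 10.35
tcp_pos: [0.4937, 0.1771, 0.1217]
ee_rot: [-0.599, 1.571, -2.415]
ft_force: [-3.8, 1.7, 5.0]
opening: 0.006
```

Run:
```python
from h import *
o=manip.get_obs();print(o["tcp_pos"],o["ft_force"])
```

```text
[0.4937 0.1771 0.1217] [-3.8307  1.7392  5.0153]
```

Call:
jog_arm(
  series=[
    [0.4,0,0,0,0,0,0],
    [0.8,0,0,0,0,0,0],
    [1.2,0,0,0,0,0,0],
    [1.6,0,0,0,0,0,0],
  ],
)

```text
time: 10.75
tcp_pos: [0.4945, 0.1769, 0.1056]
ee_rot: [1.648, 1.569, -0.169]
ft_force: [1.2, 0.1, 2.4]
opening: 0.004
```

Call:
jog_arm(
  series=[
    [0.4,0,0,0,0,0,0],
    [0.8,0,0,0,0,0,0],
    [1.2,0,0,0,0,0,0],
  ],
)

```text
time: 11.05
tcp_pos: [0.4961, 0.1767, 0.0941]
ee_rot: [1.712, 1.565, -0.105]
ft_force: [3.0, -0.6, 4.6]
opening: 0.004
```

Call:
jog_arm(
  series=[
    [0.3,0,0,0,0,0,0],
    [0.6,0,0,0,0,0,0],
    [0.8,0,0,0,0,0,0],
    [0.8,0,0,0,0,0,0],
  ],
)

```text
time: 11.45
tcp_pos: [0.495, 0.1767, 0.0852]
ee_rot: [1.612, 1.568, -0.205]
ft_force: [0.4, -0.3, 0.8]
opening: 0.008
```

Run:
```python
from h import *
o=manip.get_obs(); i=manip.snapshot("side"); s=manip.snapshot("scene"); print(o["tcp_pos"],o["ft_force"])
a=cv2.resize(i[110:230,220:320],(400,480),interpolation=cv2.INTER_CUBIC)
b=cv2.resize(s[150:270,390:490],(400,480),interpolation=cv2.INTER_CUBIC)
cv2.imwrite("pics/c2.png",np.hstack([a,b]))
```

```text
[0.495  0.1767 0.0852] [ 0.3505 -0.3388  0.7759]
```

View pics/c2.png

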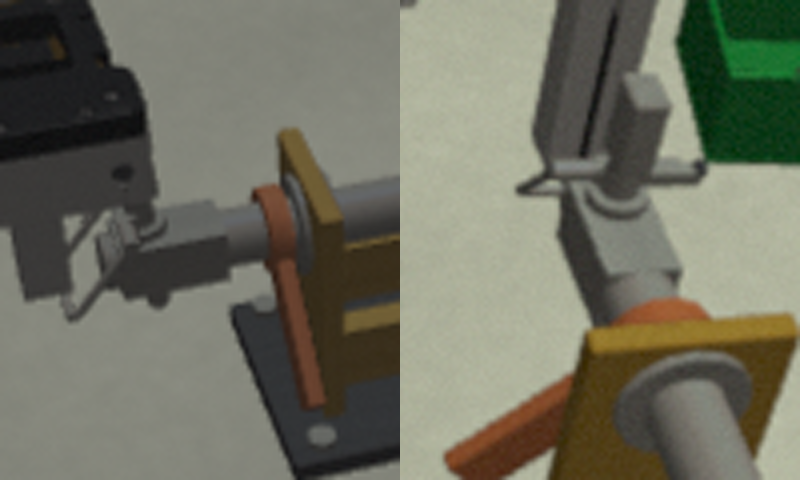

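The force has dropped and the loop has left the fingertip, swinging down. I'll back off towards the robot, rise and check.

Call:
jog_arm(
  series=[
    [0,-1,0,0,0,0,0],
    [-1,-3,0,0,0,0,0],
    [-4,-5,0,0,0,0,0],
    [-8,-7,0,0,0,0,0],
    [-12,-9,0,0,0,0,0],
    [-15,-9,0,0,0,0,0],
    [-15,-9,0,0,0,0,0],
    [-15,-9,0,0,0,0,0],
  ],
)

```text
time: 12.35
tcp_pos: [0.406, 0.1989, 0.2341]
ee_rot: [1.255, 1.57, -0.561]
ft_force: [-0.1, 0.7, -0.2]
opening: 0.004
```

Run:
```python
from h import *
o=manip.get_obs(); i=manip.snapshot("side"); s=manip.snapshot("scene"); print(o["tcp_pos"],o["ft_force"])
a=cv2.resize(i[110:230,220:320],(400,480),interpolation=cv2.INTER_CUBIC)
b=cv2.resize(s[150:270,390:490],(400,480),interpolation=cv2.INTER_CUBIC)
cv2.imwrite("pics/c3.png",np.hstack([a,b]))
s0=cv2.imread("pics/scene0.png")
for n,(x,y,w,h) in dict(wrench=(290,285,112,125),screw=(235,170,95,85)).items():
    print(n,np.abs(s[y:y+h,x:x+w].astype(int)-s0[y:y+h,x:x+w]).mean())
x=np.array([np.cos(np.radians(-14)),np.sin(np.radians(-14)),0]);yv=np.array([-x[1],x[0],0])
P=np.array([.5378,.166,.115])-.007*x
for sg in (1,-1):
    for q in (P+sg*.019*yv,P+sg*.019*yv-[0,0,.042]):
        print((proj("side",q)-[220,110])*4,(proj("scene",q)-[390,150])*4+[400,0])
```

```text
[0.406  0.1989 0.2341] [-0.093   0.6681 -0.1751]
wrench 1.9235714285714285
screw 2.1200825593395254
[118.5592 183.5763] [673.8036 171.9126]
[128.0887 264.7221] [647.226  267.1224]
[139.8747 241.1306] [557.8639 180.5289]
[148.8387 322.5165] [536.234 275.874]
```

View pics/c3.png

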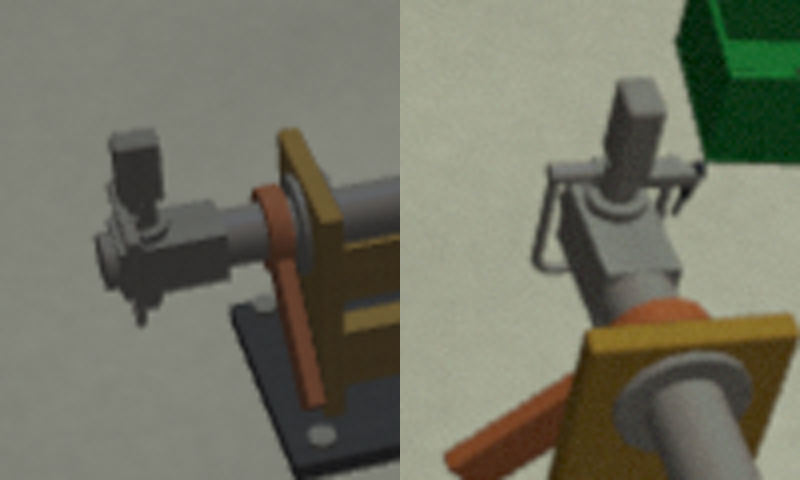

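Run:
```python
from h import *
for z in (.152,.155): print((proj("side",[.5378,.166,z])-[220,110])*4,(proj("scene",[.5378,.166,z])-[390,150])*4+[400,0])
```

```text
[138.2293 131.1805] [646.1094  99.3138]
[137.5418 124.6436] [648.1114  91.5499]
```

```bash
python3 -c "
from plant import manip
print(manip.finish_job())"
```

```text
the job is handed in; nothing more can be done
None
```

The hitch pin is fully home in the shaft's cross hole, with its loop snapped shut under the shaft. I handed the job in after about 12.5 s of robot time.

- **Insertion:** I lifted the pin from the rack and found the hole by eye with the wrist camera. The pin went in with almost no extra force, with the loop facing the free end. It stopped at TCP height 0.1303 m against an expected 0.1305 m, with a wrist force of about 9 N.
- **Loop:** I let go of the pin, then pushed the loop's cross bar down with the closed fingertips. The readings at the ends of the moves were about 7 N at most. The force then dropped to nearly zero as the loop went over centre.
- **Last checks:**
  - In both fixed cameras the loop hangs straight down under the shaft, within about 3 pixels of where a shut loop should appear.
  - The top of the grip block is at the fully-home height.
  - The wrench and screwdriver look unmoved: the picture around each differs from the first one only at about noise level.
  - The arm had backed well clear, touching nothing.
- **Not checked:** I did not look again at where the shaft sits along its end float after the loop snapped shut. None of the checks failed or disagreed.

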